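Paste a tyre bead with the brush

ROBOT

A 6-joint arm with a two-finger parallel gripper is mounted at the origin on the work surface. World frame = base frame: x ahead of the robot, y to its left, z up, the work surface at z = 0. Lengths are in m, angles in rad, forces in N, time in s.
With the tool pointing down it reaches from about 0.25 to 0.8 m from the base axis. Payload 3.9 kg.
Tool frame: the origin (TCP) lies at the very end of the fingers, on their centre line; the grasp point (between the pads) lies 19 mm behind it; z points along the fingers, y is the line along which they close (so a half turn about z gives the same grasp; the last joint's range is limited). The gripper opens to 85 mm and grips with 20 to 120 N. Pads are 22 mm wide; open, the fingers measure 114 mm over their backs; the gripper's body (76 mm by 85 mm) begins 54 mm behind the grasp point. The pads swing forward as they close: fully open they stand 13 mm farther back than shut.
Start: joints at [1.318, 0.26, -0.138, 1.173, 0, 1.571], TCP at [0.131, 0.508, 0.231] pointing down, gripper open.
Joint ranges: [-2.78, 2.78], [-0.83, 1.72], [-1.28, 1.37], [-1.9, 2.12], [-1.57, 1.48], [-3.14, 3.14]. Speed limits (rad/s): [2.57, 2.57, 3.14, 3.14, 3.14, 3.14].

INTERFACE

Orientations are given as a unit quaternion [x, y, z, w].
In Python, from workcell import bot, optics gives the robot as it stands.
- The arm moves only by the tool jog_arm, never from a script. Its argument "steps" is a list of rows, each a list of 7 numbers: the turn, a rotation vector about the tool's x, y, z in rad, then the shift along the tool's x, y, z in mm, then the closure, from 0 (fully open) to 1 (shut). In form: [[ax, ay, az, x, y, z, gripper], ...]. A call has 1 to 12 rows; each row shifts and turns the commanded pose from where the row before left it, along the tool's axes as they then stand; what a row does not reach is not made up. A row lasts 1/10 s, in which the tool goes at most 50 mm and 8.59 degrees, less where a joint would pass 70% of its speed; a pose out of reach is approached as far as the arm can. A call with a gripper value outside its range is refused whole. The fingers move at their own pace and stop on an object; the grip force is fixed at half the most. Time passes only in rows, so rows that do not move let the fingers close. It gives the time, the measured TCP pose, the force, the opening and the grip force at its end, in the units of the state.
- bot.observe(): the state, without advancing time (a new reading comes with each control period).
- optics.get_image(name): name is "scene" or "top" or "wrist"; returns a dict with "frame" (400x640x3 uint8, red, green, blue), "z_map" (400x640 float32, m along the optical axis (not along the pixel's ray), 0 where there is no reading), "camera_matrix" (3x3 intrinsics, pixels), "extrinsics" (4x4, takes a point from camera to world coordinates). Camera axes: x right, y up, looking along -z (the intrinsics and any distortion apply to the point x, -y, -z); pixel columns grow to the right and rows downward; lengths in m; the calibration is good to about 2 mm. The wrist camera is an equidistant fisheye: a pixel r from the principal point sees the ray r / f radians off the axis. A picture is of the moment at which its call begins.
- bot.finish_job(): hands the job in; it is judged then, once.
The state is a dict: "time": time; "joint_pos": joint angles; "qd": joint speeds; "joint_efforts": joint torques, N m; "tcp_pos": TCP position; "orientation": TCP orientation; "wrist_force": force on the tool from outside, world axes, zero at the start; "moment": the same for the moment, N m; "finger_gap": finger opening in m; "grip_force": force on a finger pad.
Only numpy, scipy, OpenCV 4.12 (cv2) and the standard library are available. Lean on these libraries where they do the work, as an engineer would, in place of code of your own. Each camera call takes 0.05 s, during which the arm holds its last target. There are 200 camera calls.

TASK

Take the bead brush off its slotted rack and dip its bristles right down to the bottom of the almost used-up paste pot. Then, pressing only lightly, rub the bristle tip all the way round the upper bead of the small tyre lying on the bench, starting and finishing at the side nearest the robot and going clockwise as seen from above. Hang the brush back in the rack slot it came from and leave the pot, the tyre and everything else where they are.

Things in the scene. Friction and masses are not known exactly. Their poses are not given: they have to be found in the camera images.
- brush_grip (a point): The bead brush hangs upright, bristles down, in one of the two slots of the rack. This point is the centre of its round wooden handle: 22 mm in diameter, free for 42 mm below and above this point. z points up along the brush; the bristle tip is 157 mm straight below. The brush is round, so its yaw does not matter; about 105 g.
- brush_collar (a point): Underside centre of the brush's collar, 52 mm below brush_grip: a round 38 mm disc, 8 mm thick, that rests on the rack's shelf on both sides of the slot. Below it come a 14 mm neck (36 mm long), a 20 mm steel ferrule (to 61 mm below) and the bristles.
- brush_tip (a point): Centre of the bristles' flat lower end, 105 mm below brush_collar; the tuft is 24 mm in diameter. The bristles yield along the brush: the tip moves up to 15 mm into the brush, against about 0.2 N per mm; beyond that they are hard.
- rack: Slotted bench tool rack of folded grey steel sheet, fixed; origin on the bench below the middle between the two slots, y along the rack (170 mm wide), -x towards its open front. A 4 mm shelf, top 125 mm above the bench, reaches from x = -43 to +65 mm; under it the front is open down to a 4 mm base plate, and a back panel as high as the shelf stands at x = +63 mm.
- rack_shelf (a point): Point on the shelf top above the rack's origin, same axes. Two slots, 22 mm wide, at y = +47.5 and -47.5 mm, run from the front edge to x = +12 mm. Tools hang on the shelf with their axis at about x = 0. A lip on the front edge stands 5 mm above the shelf: to unhook a tool, raise it 10 to 20 mm and draw it 75 mm out along the slot to the front (-x); hang it up by the same way.
- pot_floor (a point): Centre of the inner floor of the open paste pot, a loose round white plastic tub: 88 mm in diameter, 85 mm high, inner diameter 79 mm at the floor, inner floor 4 mm above the bench, 0.4 kg.
- pot: The same pot; origin at the centre of its underside, z up.
- tyre: Small black sack-truck tyre lying flat and loose on the bench, 220 mm in diameter, 65 mm high, 100 mm bore, about 0.9 kg; origin at its centre on the bench, z up, x and y along the robot's own x and y. The upper bead is the flat ring round the bore, 50 to 72 mm from the centre, 52 mm above the bench; outside it the sidewall rises to 65 mm. Keep the tip's centre 50 to 60 mm from the tyre's centre.
- screwdriver_collar (a point): Bystander: a screwdriver hangs in the rack's other slot, 33 mm black handle standing 64 mm above the shelf. This point is its handle's underside at shelf height. Leave it.
- pot_lid: Bystander: the pot's flat white lid, 96 mm in diameter, 11 mm high, on the bench behind the pot. Origin at the centre of its underside.
- wheel_rim: Bystander: small aluminium wheel rim lying flat, 120 mm in diameter, 64 mm high, beyond the tyre. Origin at the centre of its underside.
- tyre_lever: Bystander: steel tyre lever, 280 mm long along its x, 20 mm wide, 12 mm high, lying beyond the tyre. Origin underneath near its middle.

How it is judged:
By the outcome, as a careful person would: the job done as asked, in the order asked, and still so for the second after the job is handed in, with the robot touching nothing.
It also fails if it takes over 72 s, if anything falls off the work surface, if the arm or the gripper's body presses on something with over 40 N, if the wrist force passes 120 N, or if a joint passes its speed limit or range.

## Working session

There is one attempt and no reset: what is moved stays moved. The work goes in short steps, Python scripts to look and compute and a tool call to move; the robot and the scene stay as the last step left them, time stands still between calls to the robot, and variables do not carry over. Pictures are saved under pics/ and viewed, at most 10 in all, crops included, and the job is handed in when it is done.

Besides the shell and the picture viewer there is one more tool, called after ">>>" as name(argument=value, ...), one argument or row to a line, values as JSON. jog_arm: Moves the arm, as the interface text tells. Its arguments: {"type":"object","properties":{"steps":{"type":"array"}},"required":["steps"]}

```bash
mkdir -p pics; cat > h.py <<'E'
import numpy as np, cv2
from workcell import bot, optics
def cloud(im):
    z=im["z_map"];K=im["camera_matrix"];T=im["extrinsics"]
    v,u=np.mgrid[:z.shape[0],:z.shape[1]]
    P=np.stack([(u-K[0,2])/K[0,0]*z,-(v-K[1,2])/K[1,1]*z,-z],-1)
    W=P@T[:3,:3].T+T[:3,3]; W[z==0]=np.nan
    return W
E
python3 - <<'E'
from h import *
s=bot.observe();print({k:np.round(v,3) for k,v in s.items()})
for n in("scene","top"):
    im=optics.get_image(n);cv2.imwrite(f"pics/{n}0.png",im["frame"][...,::-1]);np.savez(n+"0.npz",**im)
    print(n,im["camera_matrix"],im["extrinsics"].round(3),[k for k in im])
E
```

```text
{'time': np.float64(0.0), 'joint_pos': array([ 1.318,  0.261, -0.139,  1.173,  0.   ,  1.571]), 'qd': array([ 0.002, -0.001,  0.001, -0.003,  0.   , -0.   ]), 'joint_efforts': array([-1.0000e-03, -4.0568e+01,  2.5392e+01,  1.9000e-02,  0.0000e+00,
       -0.0000e+00]), 'tcp_pos': array([0.131, 0.508, 0.23 ]), 'orientation': array([ 0.126,  0.992, -0.001, -0.   ]), 'wrist_force': array([0.572, 0.641, 0.541]), 'moment': array([-0.037,  0.01 , -0.05 ]), 'grip_force': np.float64(0.0), 'finger_gap': np.float64(0.085)}
scene [[403.04761721   0.         322.60314433]
 [  0.         403.04761721 199.86349317]
 [  0.           0.           1.        ]] [[-0.158 -0.673  0.723  1.31 ]
 [ 0.987 -0.119  0.105  0.084]
 [ 0.015  0.73   0.683  0.798]
 [ 0.     0.     0.     1.   ]] ['frame', 'z_map', 'camera_matrix', 'extrinsics']
top [[391.37419907   0.         315.22522327]
 [  0.         391.37419907 202.56443289]
 [  0.           0.           1.        ]] [[ 0.000e+00  9.980e-01 -6.500e-02  5.780e-01]
 [-1.000e+00  1.000e-03  6.000e-03 -1.200e-02]
 [ 6.000e-03  6.500e-02  9.980e-01  1.012e+00]
 [ 0.000e+00  0.000e+00  0.000e+00  1.000e+00]] ['frame', 'z_map', 'camera_matrix', 'extrinsics']
```

View pics/top0.png

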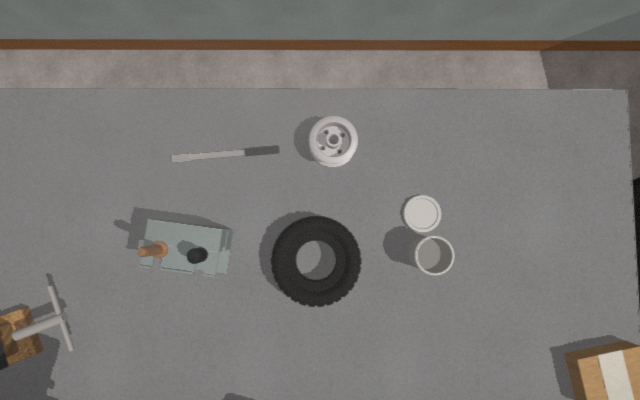

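View pics/scene0.png

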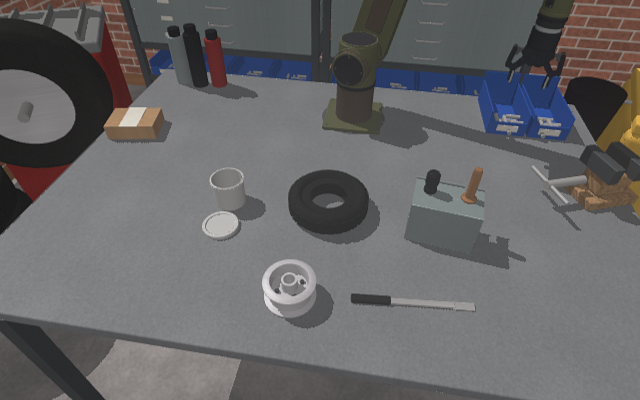

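The top view shows the brush at (152,250) in the rack's left slot, with the screwdriver at (197,255). The tyre is at (316,261), the pot at (434,255) and its lid at (422,214). Next I'll fit positions from depth.

```bash
cat > m.py <<'E'
from h import *
from scipy.optimize import least_squares
t=dict(np.load("top0.npz"));s=dict(np.load("scene0.npz"))
W=cloud(t);V=cloud(s);A=np.concatenate([W.reshape(-1,3),V.reshape(-1,3)])
src=np.r_[np.zeros(W.size//3),np.ones(V.size//3)]
def sel(P,c,r,z0,z1): return P[(np.hypot(P[:,0]-c[0],P[:,1]-c[1])<r)&(P[:,2]>z0)&(P[:,2]<z1)]
def circ(p): 
    f=least_squares(lambda q:np.hypot(p[:,0]-q[0],p[:,1]-q[1])-q[2],[*p[:,:2].mean(0),.05],loss='soft_l1',f_scale=.002);return f.x.round(4),len(p)
w=W.reshape(-1,3);v=V.reshape(-1,3)
for n,(c,r) in dict(pot=(255,434),tyre=(261,316),brush=(248,155),scr=(255,197),lid=(214,422),rim=(140,333)).items(): print(n,W[c,r].round(3))
for nm,P in(("top",w),("scene",v)):
    print(nm,"bench",np.nanmedian(sel(P,(.6,0.2),.1,-.02,.02)[:,2]).round(4))
    pc=W[255,434][:2]
    q=sel(P,pc,.06,.078,.1);print("potrim",circ(q),np.median(q[:,2]).round(4))
    q=sel(P,pc,.03,-.01,.02);print("potfloor",len(q),np.median(q,0).round(4))
    q=sel(P,W[261,316][:2],.13,.058,.08);
    h,_=cv2.minEnclosingCircle(q[:,:2].astype(np.float32)),0;print("tyre",circ(q),h,np.percentile(q[:,2],[50,95]).round(4))
    rc=W[265,175][:2]
    q=sel(P,rc,.14,.118,.131);print("shelf",len(q),cv2.minAreaRect((q[:,:2]*1000).astype(np.float32)),np.median(q[:,2]).round(4))
    for z0 in(.13,.14,.15,.16,.17,.18,.19,.2,.21,.22,.23,.24):
        q=sel(P,rc,.14,z0,z0+.01)
        for sd in(1,-1):
            k=q[(q[:,1]-rc[1])*sd>0]
            if len(k)>4: print(z0,"L" if sd>0 else "R",len(k),k.mean(0).round(4),np.ptp(k,axis=0).round(3))
E
python3 m.py
python3 - <<'E'
import cv2
a=cv2.imread('pics/top0.png')[205:290,120:250];b=cv2.imread('pics/scene0.png')[155:260,395:500]
import numpy as np
a=cv2.resize(a,(520,340));b=cv2.resize(b,(280,280));c=np.zeros((340,800,3),np.uint8);c[:,:520]=a;c[:280,520:]=b
cv2.imwrite('pics/crop.png',c)
E
```

```text
pot [ 0.509 -0.324  0.002]
tyre [ 0.493 -0.02   0.   ]
brush [0.535 0.324 0.172]
scr [0.522 0.23  0.189]
lid [ 0.614 -0.292  0.009]
rim [ 0.809 -0.065 -0.003]
top bench -0.0001
potrim (array([ 0.5144, -0.299 ,  0.0433]), 184) 0.0838
potfloor 366 [ 0.5095 -0.3201  0.0039]
tyre (array([ 0.4989, -0.0196,  0.0901]), 2450) ((0.4984147250652313, -0.019643215462565422), 0.10521168261766434) [0.0628 0.0664]
shelf 2903 ((534.358642578125, 284.33782958984375), (171.38880920410156, 108.20276641845703), 82.22965240478516) 0.1249
0.13 L 126 [0.5231 0.3278 0.1324] [0.064 0.074 0.01 ]
0.13 R 50 [0.4975 0.243  0.1338] [0.065 0.087 0.01 ]
0.14 L 15 [0.5319 0.3245 0.1453] [0.02  0.008 0.009]
0.14 R 15 [0.5222 0.2267 0.1417] [0.026 0.009 0.006]
0.15 L 18 [0.5311 0.3242 0.1556] [0.02  0.009 0.007]
0.15 R 9 [0.525  0.2251 0.1571] [0.021 0.01  0.005]
0.16 L 21 [0.5323 0.3245 0.1653] [0.019 0.009 0.009]
0.16 R 19 [0.5199 0.2251 0.1648] [0.029 0.011 0.01 ]
0.17 L 16 [0.532  0.3248 0.1749] [0.021 0.009 0.009]
0.17 R 33 [0.522  0.2291 0.1763] [0.032 0.027 0.01 ]
0.18 L 20 [0.5314 0.3243 0.1845] [0.019 0.007 0
[... 878 characters left out ...]
0.03  0.009]
0.15 L 32 [0.5403 0.3311 0.1553] [0.014 0.021 0.01 ]
0.15 R 29 [0.5331 0.2367 0.1561] [0.02  0.029 0.009]
0.16 L 33 [0.5398 0.3307 0.1653] [0.012 0.02  0.009]
0.16 R 44 [0.5332 0.2361 0.1648] [0.013 0.031 0.01 ]
0.17 L 28 [0.54   0.3306 0.1749] [0.013 0.019 0.008]
0.17 R 45 [0.5331 0.2367 0.1747] [0.018 0.031 0.01 ]
0.18 L 33 [0.5402 0.3304 0.1847] [0.014 0.019 0.01 ]
0.18 R 88 [0.5275 0.2378 0.1859] [0.028 0.031 0.01 ]
0.19 L 36 [0.5403 0.3314 0.1952] [0.011 0.021 0.01 ]
0.19 R 22 [0.5233 0.2369 0.1908] [0.02  0.019 0.002]
0.2 L 32 [0.5401 0.3298 0.2052] [0.013 0.019 0.009]
0.21 L 43 [0.5389 0.3308 0.2151] [0.015 0.019 0.01 ]
0.22 L 26 [0.5353 0.3323 0.2224] [0.015 0.014 0.006]
```

View pics/crop.png

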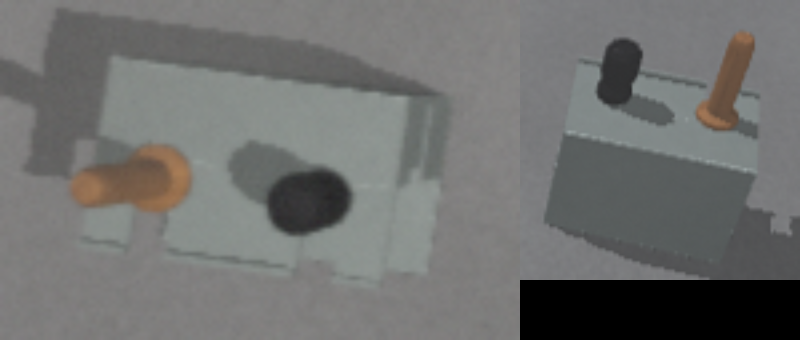

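The crop confirms it: brush upright in the left slot, rack yawed about -7.8°. Estimates (m): brush axis (0.5315, 0.3315), pot (0.515, -0.299), tyre (0.499, -0.0195). I'll square the tool to the world first, so that tool x = -X, y = +Y, z = -Z.

>>> jog_arm(
  steps=[
    [0,0,-0.127,0,0,-35,0],
    [0,0,-0.126,0,0,-35,0],
    [0,0,0,-20,-9,0,0],
    [0,0,0,-40,-18,0,0],
    [0,0,0,-44,-19,0,0],
    [0,0,0,-44,-19,0,0],
    [0,0,0,-44,-19,0,0],
    [0,0,0,-44,-19,0,0],
    [0,0,0,-44,-19,0,0],
    [0,0,0,-44,-19,0,0],
    [0,0,0,-40,-18,0,0],
    [0,0,0,-20,-9,0,0],
  ],
)

```text
time: 1.3
tcp_pos: [0.5183, 0.3382, 0.3001]
orientation: [0.002, 1.0, -0.001, -0.0]
wrist_force: [-0.5, 0.1, 0.3]
finger_gap: 0.0857
grip_force: 0.0
```

```bash
cat >> h.py <<'E'
from scipy.spatial.transform import Rotation as R
def go(x,y,z):
    s=bot.observe();r=R.from_quat(s["orientation"])
    print("t",round(float(s["time"]),2),"p",np.round(s["tcp_pos"],4),"R",r.as_matrix().round(3).tolist(),"F",np.round(s["wrist_force"],2),"gap",round(float(s["finger_gap"]),4),"grip",s["grip_force"],"q",np.round(s["joint_pos"],2))
    print("need xyz mm",(r.inv().apply(np.array([x,y,z])-s["tcp_pos"])*1000).round(1))
E
python3 - <<'E'
from h import *
go(.5315,.3315,.160)
im=optics.get_image("wrist");cv2.imwrite("pics/w1.png",im["frame"][...,::-1]);np.savez("w1.npz",**im)
print(im["camera_matrix"],im["extrinsics"].round(3))
E
```

```text
t 1.3 p [0.5183 0.3382 0.3001] R [[-1.0, 0.003, -0.0], [0.003, 1.0, -0.001], [0.0, -0.001, -1.0]] F [-0.47  0.09  0.3 ] gap 0.0857 grip 0.0 q [ 0.58  0.42  0.27  1.43 -0.    0.58]
need xyz mm [-13.3  -6.5 140.1]
[[309.70691629   0.         316.32491902]
 [  0.         309.70691629 201.50277003]
 [  0.           0.           1.        ]] [[ 0.002 -0.951 -0.31   0.439]
 [ 1.     0.002  0.002  0.339]
 [-0.002 -0.31   0.951  0.442]
 [ 0.     0.     0.     1.   ]]
```

View pics/w1.png

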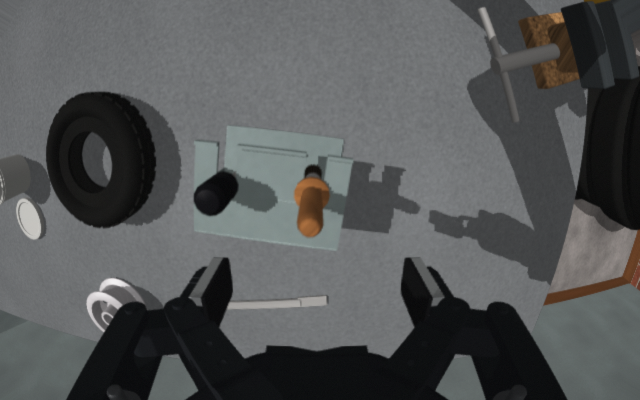

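The wrist view shows the brush at (312,205), between the open pads, and the screwdriver at (215,192), well clear. I'll refine the brush and tyre positions from this frame.

```bash
cat >> h.py <<'E'
def wcloud(im):
    z=im["z_map"];K=im["camera_matrix"];T=im["extrinsics"];f=K[0,0]
    v,u=np.mgrid[:z.shape[0],:z.shape[1]];a=u-K[0,2];b=v-K[1,2];r=np.hypot(a,b)+1e-9;t=np.tan(np.minimum(r/f,1.5))
    W=np.stack([a/r*t*z,-b/r*t*z,-z],-1)@T[:3,:3].T+T[:3,3];W[z==0]=np.nan
    return W
E
python3 - <<'E'
from h import *
im=dict(np.load("w1.npz"));W=wcloud(im);c=im["frame"].astype(int);m=(c[...,0]-c[...,2]>50)&(np.hypot(W[...,0]-.53,W[...,1]-.33)<.04)
p=W[m]
for z in np.arange(.13,.23,.01):
    q=p[(p[:,2]>=z)&(p[:,2]<z+.01)]
    if len(q)>5: print(z.round(2),len(q),q.min(0).round(4),q.max(0).round(4),q.mean(0).round(4))
w=W.reshape(-1,3);k=w[(abs(w[:,2]-.125)<.004)&(np.hypot(w[:,0]-.534,w[:,1]-.284)<.12)];print(cv2.minAreaRect((k[:,:2]*1000).astype(np.float32)),np.median(k[:,2]))
from m import circ,sel
q=sel(w,(.499,-.02),.13,.06,.08);print(circ(q),cv2.minEnclosingCircle(q[:,:2].astype(np.float32)))
q=sel(w,(.499,-.02),.13,.047,.055);print(len(q),circ(q[np.hypot(q[:,0]-.499,q[:,1]+.02)<.075]))
t=dict(np.load("top0.npz"));w=cloud(t).reshape(-1,3);q=sel(w,(.499,-.02),.077,.048,.056);print(circ(q));
E
```

```text
0.13 305 [0.5155 0.3159 0.13  ] [0.5441 0.3494 0.1399] [0.5259 0.3332 0.1318]
0.14 29 [0.5214 0.3228 0.1404] [0.53   0.3359 0.1499] [0.5234 0.3301 0.1452]
0.15 35 [0.5214 0.3232 0.1503] [0.5293 0.336  0.1598] [0.5236 0.3292 0.1553]
0.16 43 [0.5212 0.3227 0.1603] [0.5307 0.3436 0.1699] [0.5236 0.3299 0.1652]
0.17 43 [0.5211 0.3233 0.1708] [0.5299 0.3353 0.18  ] [0.5233 0.3297 0.1757]
0.18 39 [0.5215 0.3229 0.1808] [0.5313 0.3345 0.1899] [0.5237 0.3287 0.1854]
0.19 39 [0.5215 0.3235 0.1902] [0.5293 0.333  0.1996] [0.5237 0.3285 0.1949]
0.2 46 [0.5213 0.3235 0.2006] [0.528  0.3341 0.2099] [0.5236 0.3285 0.2056]
0.21 361 [0.5221 0.3237 0.21  ] [0.5402 0.3413 0.22  ] [0.5299 0.3319 0.2174]
0.22 59 [0.5252 0.3265 0.22  ] [0.5377 0.3389 0.2213] [0.5319 0.3334 0.2204]
((536.3614501953125, 284.90289306640625), (170.92575073242188, 109.1192626953125), 82.04839324951172) 0.12400061803252452
pot [ 0.509 -0.324  0.002]
tyre [ 0.493 -0.02   0.   ]
brush [0.535 0.324 0.172]
scr [0.522 0.23  0.189]
lid [ 0.614 -0.292  0.009]
rim [ 0.809 -0.065 -0.003]
top bench -0.0001
potrim (array([ 0.5144, -0.299
[... 1971 characters left out ...]
648] [0.013 0.031 0.01 ]
0.17 L 28 [0.54   0.3306 0.1749] [0.013 0.019 0.008]
0.17 R 45 [0.5331 0.2367 0.1747] [0.018 0.031 0.01 ]
0.18 L 33 [0.5402 0.3304 0.1847] [0.014 0.019 0.01 ]
0.18 R 88 [0.5275 0.2378 0.1859] [0.028 0.031 0.01 ]
0.19 L 36 [0.5403 0.3314 0.1952] [0.011 0.021 0.01 ]
0.19 R 22 [0.5233 0.2369 0.1908] [0.02  0.019 0.002]
0.2 L 32 [0.5401 0.3298 0.2052] [0.013 0.019 0.009]
0.21 L 43 [0.5389 0.3308 0.2151] [0.015 0.019 0.01 ]
0.22 L 26 [0.5353 0.3323 0.2224] [0.015 0.014 0.006]
(array([ 0.4999, -0.016 ,  0.0893]), 3258) ((0.5004806518554688, -0.01671302318572998), 0.10171019285917282)
3788 (array([ 0.4998, -0.0197,  0.063 ]), 2754)
(array([ 0.4984, -0.0197,  0.064 ]), 1717)
```

>>> jog_arm(
  steps=[
    [0,0,0,0,0,0,0],
    [0,0,0,0,0,0,0],
  ],
)

```text
time: 1.55
tcp_pos: [0.5145, 0.3405, 0.3009]
orientation: [-0.0, 1.0, -0.0, -0.001]
wrist_force: [-0.7, -0.1, -0.4]
finger_gap: 0.0858
grip_force: 0.0
```

```bash
python3 -c "
from h import *
go(.532,.332,.160)"
```

```text
t 1.55 p [0.5145 0.3405 0.3009] R [[-1.0, -0.0, -0.002], [-0.0, 1.0, -0.0], [0.002, -0.0, -1.0]] F [-0.67 -0.05 -0.38] gap 0.0858 grip 0.0 q [0.58 0.41 0.27 1.43 0.   0.58]
need xyz mm [-17.8  -8.4 140.8]
```

>>> jog_arm(
  steps=[
    [0,0,0,-9,-4,0,0],
    [0,0,0,-9,-4,10,0],
    [0,0,0,0,0,20,0],
    [0,0,0,0,0,25,0],
    [0,0,0,0,0,25,0],
    [0,0,0,0,0,25,0],
    [0,0,0,0,0,15,0],
    [0,0,0,0,0,10,0],
    [0,0,0,0,0,5,0],
    [0,0,0,0,0,0,0],
    [0,0,0,0,0,0,0],
  ],
)

```text
time: 2.65
tcp_pos: [0.5339, 0.3327, 0.1671]
orientation: [-0.0, 1.0, 0.0, 0.001]
wrist_force: [0.2, -0.5, 0.1]
finger_gap: 0.0853
grip_force: 0.0
```

```bash
python3 -c "
from h import *
for i in range(4): go(.532,.332,.160);optics.get_image('top')"
```

```text
t 2.65 p [0.5339 0.3327 0.1671] R [[-1.0, -0.0, 0.001], [-0.0, 1.0, 0.001], [-0.001, 0.001, -1.0]] F [ 0.19 -0.45  0.06] gap 0.0853 grip 0.0 q [ 0.56  0.47  0.01  1.11 -0.    0.56]
need xyz mm [ 1.9 -0.7  7.1]
t 2.7 p [0.534  0.3328 0.1673] R [[-1.0, -0.0, 0.002], [-0.0, 1.0, 0.001], [-0.002, 0.001, -1.0]] F [-0.39 -1.34 -0.23] gap 0.0852 grip 0.0 q [ 0.56  0.47  0.01  1.11 -0.    0.56]
need xyz mm [ 2.  -0.8  7.3]
t 2.75 p [0.534  0.3328 0.1674] R [[-1.0, -0.0, 0.002], [-0.0, 1.0, 0.001], [-0.002, 0.001, -1.0]] F [-0.44  0.52 -0.54] gap 0.0854 grip 0.0 q [0.56 0.47 0.01 1.11 0.   0.56]
need xyz mm [ 2.  -0.8  7.4]
t 2.8 p [0.5339 0.3327 0.1673] R [[-1.0, -0.0, 0.002], [-0.0, 1.0, 0.001], [-0.002, 0.001, -1.0]] F [0.27 0.29 0.81] gap 0.0851 grip 0.0 q [ 0.56  0.47  0.01  1.11 -0.    0.56]
need xyz mm [ 1.9 -0.7  7.3]
```

>>> jog_arm(
  steps=[
    [0,0,0,2,-1,5,0],
    [0,0,0,0,0,2,0],
    [0,0,0,0,0,0,0.6],
    [0,0,0,0,0,0,0.8],
    [0,0,0,0,0,0,1],
    [0,0,0,0,0,0,1],
    [0,0,0,0,0,0,1],
    [0,0,0,0,0,0,1],
    [0,0,0,0,0,0,1],
    [0,0,0,0,0,0,1],
  ],
)

```text
time: 3.85
tcp_pos: [0.5314, 0.3315, 0.1595]
orientation: [-0.0, 1.0, 0.0, 0.0]
wrist_force: [-0.4, 0.9, 0.9]
finger_gap: 0.0205
grip_force: 58.5
```

```bash
python3 -c "
from h import *
go(.532,.332,.160)"
```

```text
t 3.85 p [0.5314 0.3315 0.1595] R [[-1.0, -0.0, 0.0], [-0.0, 1.0, 0.0], [-0.0, 0.0, -1.0]] F [-0.43  0.9   0.9 ] gap 0.0205 grip 58.46155107021332 q [ 0.56  0.47 -0.01  1.09  0.    0.56]
need xyz mm [-0.6  0.5 -0.5]
```

>>> jog_arm(
  steps=[
    [0,0,0,0,0,-5,1],
    [0,0,0,0,0,-10,1],
    [0,0,0,0,0,0,1],
    [0,0,0,7.1,1,0,1],
    [0,0,0,14.3,2,0,1],
    [0,0,0,14.3,2,0,1],
    [0,0,0,14.3,2,0,1],
    [0,0,0,14.3,2,0,1],
    [0,0,0,14.3,2,0,1],
    [0,0,0,7.1,1,0,1],
    [0,0,0,0,0,0,1],
  ],
)

```text
time: 4.95
tcp_pos: [0.4444, 0.3435, 0.1745]
orientation: [-0.001, 1.0, -0.0, -0.0]
wrist_force: [0.6, 0.1, -1.1]
finger_gap: 0.0206
grip_force: 58.6
```

```bash
python3 - <<'E'
from h import *
go(.515,-.299,.260)
im=optics.get_image("scene");cv2.imwrite("pics/s2.png",cv2.resize(im["frame"][60:260,380:640,::-1],None,fx=3,fy=3))
E
```

```text
t 4.95 p [0.4444 0.3435 0.1745] R [[-1.0, -0.001, -0.0], [-0.001, 1.0, -0.0], [0.0, -0.0, -1.0]] F [ 0.57  0.05 -1.06] gap 0.0206 grip 58.55780839920044 q [ 0.66  0.35 -0.16  1.06 -0.    0.66]
need xyz mm [ -69.6 -642.7  -85.4]
```

View pics/s2.png

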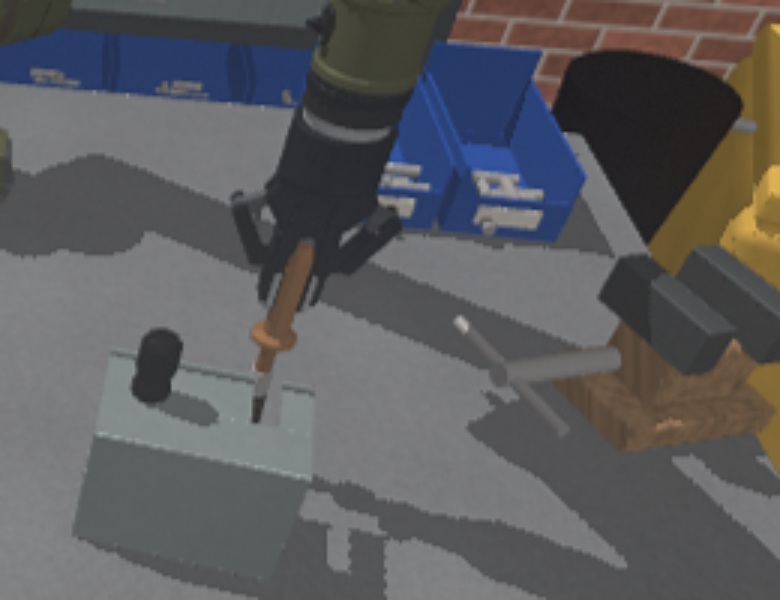

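The brush is out of the slot and held upright, and the rack and screwdriver haven't moved. On to the pot.

>>> jog_arm(
  steps=[
    [0,0,0,0,0,-20,1],
    [0,0,0,0,0,-35,1],
    [0,0,0,0,0,-30,1],
    [0,0,0,0,-10,-10,1],
    [0,0,0,0,-25,0,1],
    [0,0,0,0,-36,0,1],
    [0,0,0,0,-36,0,1],
    [0,0,0,0,-36,0,1],
    [0,0,0,0,-36,0,1],
    [0,0,0,0,-36,0,1],
    [0,0,0,0,-36,0,1],
    [0,0,0,0,-36,0,1],
  ],
)

```text
time: 6.2
tcp_pos: [0.4451, 0.0541, 0.2684]
orientation: [0.0, 1.0, -0.0, -0.0]
wrist_force: [0.7, 0.5, -0.6]
finger_gap: 0.0207
grip_force: 58.8
```

>>> jog_arm(
  steps=[
    [0,0,0,0,-36,0,1],
    [0,0,0,0,-36,0,1],
    [0,0,0,-5,-36,0,1],
    [0,0,0,-10,-36,0,1],
    [0,0,0,-10,-36,0,1],
    [0,0,0,-10,-36,0,1],
    [0,0,0,-10,-36,0,1],
    [0,0,0,-10,-36,0,1],
    [0,0,0,-10,-25,0,1],
    [0,0,0,-5,-10,0,1],
    [0,0,0,0,0,0,1],
    [0,0,0,0,0,0,1],
  ],
)

```text
time: 7.4
tcp_pos: [0.5149, -0.2659, 0.2687]
orientation: [-0.0, 1.0, 0.001, -0.001]
wrist_force: [0.1, -0.1, -1.0]
finger_gap: 0.0207
grip_force: 58.9
```

```bash
python3 - <<'E'
from h import *
go(.515,-.299,.1405)
E
```

```text
t 7.4 p [ 0.5149 -0.2659  0.2687] R [[-1.0, -0.0, -0.002], [-0.0, 1.0, 0.001], [0.002, 0.001, -1.0]] F [ 0.14 -0.14 -0.97] gap 0.0207 grip 58.85501325130463 q [-0.48  0.35  0.08  1.31  0.   -0.48]
need xyz mm [ -0.3 -33.2 128.1]
```

>>> jog_arm(
  steps=[
    [0,0,0,0,-16,0,1],
    [0,0,0,0,-17,0,1],
    [0,0,0,0,0,10,1],
    [0,0,0,0,0,20,1],
    [0,0,0,0,0,20,1],
    [0,0,0,0,0,20,1],
    [0,0,0,0,0,20,1],
    [0,0,0,0,0,15,1],
    [0,0,0,0,0,10,1],
    [0,0,0,0,0,5,1],
    [0,0,0,0,0,0,1],
  ],
)

```text
time: 8.5
tcp_pos: [0.5154, -0.2994, 0.1487]
orientation: [-0.0, 1.0, 0.0, -0.0]
wrist_force: [0.3, -0.0, 0.2]
finger_gap: 0.0202
grip_force: 58.9
```

```bash
python3 - <<'E'
from h import *
go(.515,-.299,.1405)
im=optics.get_image("scene");cv2.imwrite("pics/s3.png",cv2.resize(im["frame"][80:260,130:390,::-1],None,fx=3,fy=3))
E
```

```text
t 8.5 p [ 0.5154 -0.2994  0.1487] R [[-1.0, -0.0, -0.001], [-0.0, 1.0, 0.001], [0.001, 0.001, -1.0]] F [ 0.26 -0.    0.19] gap 0.0202 grip 58.91075670719147 q [-0.53  0.42 -0.11  1.04  0.   -0.53]
need xyz mm [0.4 0.4 8.2]
```

View pics/s3.png

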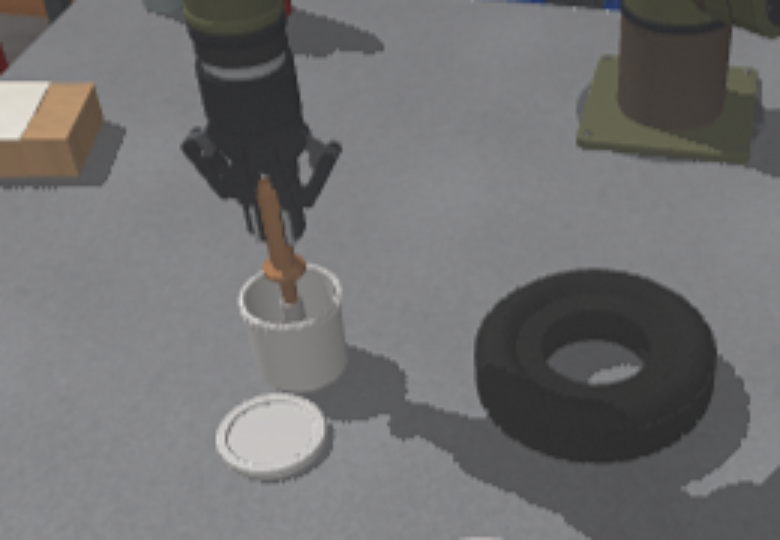

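The brush is centred in the pot, with the collar just above the rim at (285,265) in the crop. I'll lower it the rest of the way to the floor.

>>> jog_arm(
  steps=[
    [0,0,0,0,0,3,1],
    [0,0,0,0,0,3,1],
    [0,0,0,0,0,3,1],
    [0,0,0,0,0,0,1],
    [0,0,0,0,0,0,1],
    [0,0,0,0,0,0,1],
  ],
)

```text
time: 9.15
tcp_pos: [0.516, -0.2997, 0.1406]
orientation: [-0.0, 1.0, -0.0, 0.0]
wrist_force: [0.4, 0.8, 0.7]
finger_gap: 0.0207
grip_force: 58.9
```

```bash
python3 - <<'E'
from h import *
go(.499-.055,-.0195,.260)
f=[]
for i in range(5): optics.get_image("top");f.append(bot.observe()["wrist_force"])
print(np.mean(f,0).round(2),np.std(f,0).round(2))
E
```

```text
t 9.15 p [ 0.516  -0.2997  0.1406] R [[-1.0, -0.0, 0.0], [-0.0, 1.0, -0.0], [-0.0, -0.0, -1.0]] F [0.37 0.82 0.69] gap 0.0207 grip 58.91135215759277 q [-0.53  0.43 -0.12  1.02 -0.   -0.53]
need xyz mm [  71.9  280.2 -119.5]
[0.41 0.28 0.08] [0.49 0.27 0.29]
```

>>> jog_arm(
  steps=[
    [0,0,0,0,0,2,1],
    [0,0,0,0,0,0,1],
    [0,0,0,0,0,0,1],
    [0,0,0,0,0,0,1],
  ],
)

```text
time: 9.8
tcp_pos: [0.5158, -0.2996, 0.1383]
orientation: [-0.0, 1.0, -0.0, 0.0]
wrist_force: [1.6, 0.4, -0.1]
finger_gap: 0.0203
grip_force: 58.9
```

```bash
python3 - <<'E'
from h import *
go(.499-.055,-.0195,.260)
f=[]
for i in range(6): optics.get_image("top");f.append(bot.observe()["wrist_force"])
print(np.mean(f,0).round(2),np.std(f,0).round(2))
E
```

```text
t 9.8 p [ 0.5158 -0.2996  0.1383] R [[-1.0, -0.0, 0.0], [-0.0, 1.0, -0.0], [-0.0, -0.0, -1.0]] F [ 1.61  0.39 -0.07] gap 0.0203 grip 58.912344574928284 q [-0.53  0.43 -0.13  1.01 -0.   -0.53]
need xyz mm [  71.8  280.2 -121.7]
[ 0.74 -0.47  0.4 ] [0.36 0.48 0.5 ]
```

>>> jog_arm(
  steps=[
    [0,0,0,0,0,-5,1],
    [0,0,0,0,0,-15,1],
    [0,0,0,0,0,-25,1],
    [0,0,0,0,0,-30,1],
    [0,0,0,0,0,-30,1],
    [0,0,0,0,0,-20,1],
    [0,0,0,2,10,-7,1],
    [0,0,0,5,20,0,1],
    [0,0,0,8,30,0,1],
    [0,0,0,9,34,0,1],
    [0,0,0,9,34,0,1],
    [0,0,0,9,34,0,1],
  ],
)

```text
time: 11.3
tcp_pos: [0.4719, -0.1355, 0.2692]
orientation: [-0.0, 1.0, 0.001, -0.001]
wrist_force: [0.5, 1.0, -0.7]
finger_gap: 0.0203
grip_force: 58.9
```

>>> jog_arm(
  steps=[
    [0,0,0,9,34,0,1],
    [0,0,0,9,34,0,1],
    [0,0,0,7,25,0,1],
    [0,0,0,4,12,0,1],
    [0,0,0,1,5,0,1],
    [0,0,0,0,0,0,1],
    [0,0,0,0,0,0,1],
  ],
)

```text
time: 12.0
tcp_pos: [0.444, -0.0283, 0.2701]
orientation: [0.0, 1.0, -0.0, -0.0]
wrist_force: [0.7, -0.4, -1.3]
finger_gap: 0.0206
grip_force: 58.9
```

```bash
python3 - <<'E'
from h import *
go(.499-.055,-.0195,.200)
f=[]
for i in range(6): optics.get_image("top");f.append(bot.observe()["wrist_force"])
print(np.mean(f,0).round(2),np.std(f,0).round(2))
E
```

```text
t 12.0 p [ 0.444  -0.0283  0.2701] R [[-1.0, 0.001, -0.0], [0.001, 1.0, -0.001], [0.0, -0.001, -1.0]] F [ 0.71 -0.39 -1.32] gap 0.0206 grip 58.921746611595154 q [-0.06  0.11 -0.23  1.23 -0.   -0.06]
need xyz mm [-0.   8.8 70.1]
[-0.15 -0.07 -1.23] [0.35 0.33 0.28]
```

>>> jog_arm(
  steps=[
    [0,0,0,0,9,0,1],
    [0,0,0,0,0,15,1],
    [0,0,0,0,0,20,1],
    [0,0,0,0,0,20,1],
    [0,0,0,0,0,13,1],
    [0,0,0,0,0,5,1],
    [0,0,0,0,0,0,1],
    [0,0,0,0,0,0,1],
  ],
)

```text
time: 13.1
tcp_pos: [0.4442, -0.0185, 0.1979]
orientation: [-0.0, 1.0, 0.0, 0.001]
wrist_force: [-0.0, -0.5, -1.2]
finger_gap: 0.0202
grip_force: 58.9
```

```bash
python3 - <<'E'
from h import *
go(.499-.055,-.0195,.1875)
im=optics.get_image("scene");cv2.imwrite("pics/s4.png",cv2.resize(im["frame"][110:260,250:450,::-1],None,fx=3.5,fy=3.5))
E
```

```text
t 13.1 p [ 0.4442 -0.0185  0.1979] R [[-1.0, -0.0, 0.001], [-0.0, 1.0, 0.0], [-0.001, 0.0, -1.0]] F [-0.03 -0.46 -1.17] gap 0.0202 grip 58.92178952693939 q [-0.04  0.14 -0.38  1.05  0.   -0.04]
need xyz mm [ 0.2 -1.  10.4]
```

View pics/s4.png

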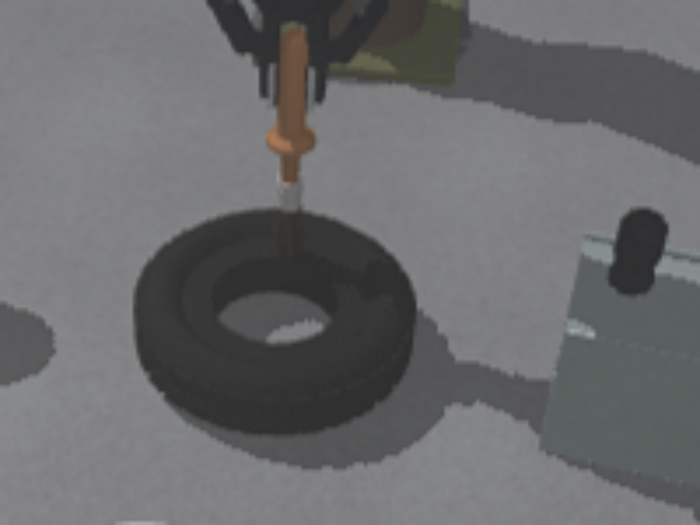

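The bristle tip is over the near-side bead at (288,250) in the crop, just above the rubber. I'll lower it to a light press.

>>> jog_arm(
  steps=[
    [0,0,0,0,-1,4,1],
    [0,0,0,0,0,4,1],
    [0,0,0,0,0,2.5,1],
    [0,0,0,0,0,0,1],
    [0,0,0,0,0,0,1],
  ],
)

```text
time: 13.65
tcp_pos: [0.4439, -0.0197, 0.1869]
orientation: [-0.0, 1.0, -0.0, 0.0]
wrist_force: [1.1, 0.9, 0.3]
finger_gap: 0.0208
grip_force: 58.9
```

```bash
python3 - <<'E'
from h import *
go(.499-.055,-.0195,.1875)
f=[]
for i in range(6): optics.get_image("top");f.append(bot.observe()["wrist_force"])
print(np.mean(f,0).round(2),np.std(f,0).round(2))
a=np.radians(180-7.5*np.arange(49));p=55*np.c_[-np.cos(a),np.sin(a)]  # tool x=-X, y=Y
print(np.diff(p,axis=0).round(1).tolist())
E
```

```text
t 13.65 p [ 0.4439 -0.0197  0.1869] R [[-1.0, -0.0, 0.0], [-0.0, 1.0, -0.0], [-0.0, -0.0, -1.0]] F [1.14 0.92 0.28] gap 0.0208 grip 58.9251834154129 q [-0.04  0.15 -0.4   1.02 -0.   -0.04]
need xyz mm [-0.1  0.2 -0.6]
[ 0.83 -0.15  0.65] [0.39 0.31 0.34]
[[-0.5, 7.2], [-1.4, 7.1], [-2.3, 6.8], [-3.2, 6.5], [-4.0, 6.0], [-4.7, 5.4], [-5.4, 4.7], [-6.0, 4.0], [-6.5, 3.2], [-6.8, 2.3], [-7.1, 1.4], [-7.2, 0.5], [-7.2, -0.5], [-7.1, -1.4], [-6.8, -2.3], [-6.5, -3.2], [-6.0, -4.0], [-5.4, -4.7], [-4.7, -5.4], [-4.0, -6.0], [-3.2, -6.5], [-2.3, -6.8], [-1.4, -7.1], [-0.5, -7.2], [0.5, -7.2], [1.4, -7.1], [2.3, -6.8], [3.2, -6.5], [4.0, -6.0], [4.7, -5.4], [5.4, -4.7], [6.0, -4.0], [6.5, -3.2], [6.8, -2.3], [7.1, -1.4], [7.2, -0.5], [7.2, 0.5], [7.1, 1.4], [6.8, 2.3], [6.5, 3.2], [6.0, 4.0], [5.4, 4.7], [4.7, 5.4], [4.0, 6.0], [3.2, 6.5], [2.3, 6.8], [1.4, 7.1], [0.5, 7.2]]
```

Contact force is about 1.9 N. I'll ease off 2 mm and go round in four quarter-turns, clockwise.

>>> jog_arm(
  steps=[
    [0,0,0,-0.5,7.2,-2,1],
    [0,0,0,-1.4,7.1,0,1],
    [0,0,0,-2.3,6.8,0,1],
    [0,0,0,-3.2,6.5,0,1],
    [0,0,0,-4.0,6.0,0,1],
    [0,0,0,-4.7,5.4,0,1],
    [0,0,0,-5.4,4.7,0,1],
    [0,0,0,-6.0,4.0,0,1],
    [0,0,0,-6.5,3.2,0,1],
    [0,0,0,-6.8,2.3,0,1],
    [0,0,0,-7.1,1.4,0,1],
    [0,0,0,-7.2,0.5,0,1],
  ],
)

```text
time: 15.15
tcp_pos: [0.4995, 0.0356, 0.1888]
orientation: [-0.0, 1.0, 0.0, -0.0]
wrist_force: [0.4, -0.5, 0.4]
finger_gap: 0.0205
grip_force: 59.0
```

```bash
python3 - <<'E'
from h import *
f=[]
for i in range(6): optics.get_image("top");f.append(bot.observe()["wrist_force"])
go(.499,.0355,.185)
print(np.mean(f,0).round(2),np.std(f,0).round(2))
E
```

```text
t 15.45 p [0.4989 0.0354 0.1889] R [[-1.0, -0.0, 0.0], [-0.0, 1.0, -0.0], [-0.0, -0.0, -1.0]] F [0.08 0.05 0.11] gap 0.0208 grip 58.990230560302734 q [ 0.07  0.24 -0.28  1.05 -0.    0.07]
need xyz mm [-0.1  0.1  3.9]
[ 0.71 -0.24 -0.08] [0.89 0.21 0.47]
```

>>> jog_arm(
  steps=[
    [0,0,0,-7.2,-0.5,0,1],
    [0,0,0,-7.1,-1.4,0,1],
    [0,0,0,-6.8,-2.3,0,1],
    [0,0,0,-6.5,-3.2,0,1],
    [0,0,0,-6.0,-4.0,0,1],
    [0,0,0,-5.4,-4.7,0,1],
    [0,0,0,-4.7,-5.4,0,1],
    [0,0,0,-4.0,-6.0,0,1],
    [0,0,0,-3.2,-6.5,0,1],
    [0,0,0,-2.3,-6.8,0,1],
    [0,0,0,-1.4,-7.1,0,1],
    [0,0,0,-0.5,-7.2,0,1],
  ],
)

```text
time: 16.65
tcp_pos: [0.554, -0.0203, 0.1888]
orientation: [-0.0, 1.0, -0.0, 0.0]
wrist_force: [0.5, 0.4, -0.1]
finger_gap: 0.0207
grip_force: 59.0
```

```bash
python3 - <<'E'
from h import *
f=[]
for i in range(4): optics.get_image("top");f.append(bot.observe()["wrist_force"])
go(.554,-.0195,.1885)
print(np.mean(f,0).round(2),np.std(f,0).round(2))
E
```

```text
t 16.85 p [ 0.5538 -0.0201  0.1889] R [[-1.0, 0.0, 0.0], [0.0, 1.0, -0.001], [-0.0, -0.001, -1.0]] F [-0.14 -1.01  0.1 ] gap 0.0202 grip 58.99943768978119 q [-0.04  0.33 -0.15  1.09 -0.   -0.04]
need xyz mm [-0.2  0.6  0.4]
[-0.06 -0.58 -0.03] [0.36 0.77 0.33]
```

>>> jog_arm(
  steps=[
    [0,0,0,0.5,-7.2,0,1],
    [0,0,0,1.4,-7.1,0,1],
    [0,0,0,2.3,-6.8,0,1],
    [0,0,0,3.2,-6.5,0,1],
    [0,0,0,4.0,-6.0,0,1],
    [0,0,0,4.7,-5.4,0,1],
    [0,0,0,5.4,-4.7,0,1],
    [0,0,0,6.0,-4.0,0,1],
    [0,0,0,6.5,-3.2,0,1],
    [0,0,0,6.8,-2.3,0,1],
    [0,0,0,7.1,-1.4,0,1],
    [0,0,0,7.2,-0.5,0,1],
  ],
)

```text
time: 18.05
tcp_pos: [0.4982, -0.0748, 0.1889]
orientation: [-0.0, 1.0, -0.0, 0.0]
wrist_force: [0.3, -0.2, -0.2]
finger_gap: 0.0206
grip_force: 59.0
```

>>> jog_arm(
  steps=[
    [0,0,0,7.2,0.5,0,1],
    [0,0,0,7.1,1.4,0,1],
    [0,0,0,6.8,2.3,0,1],
    [0,0,0,6.5,3.2,0,1],
    [0,0,0,6.0,4.0,0,1],
    [0,0,0,5.4,4.7,0,1],
    [0,0,0,4.7,5.4,0,1],
    [0,0,0,4.0,6.0,0,1],
    [0,0,0,3.2,6.5,0,1],
    [0,0,0,2.3,6.8,0,1],
    [0,0,0,1.4,7.1,0,1],
    [0,0,0,0.5,7.2,0,1],
  ],
)

```text
time: 19.25
tcp_pos: [0.4435, -0.019, 0.1888]
orientation: [-0.0, 1.0, 0.0, -0.0]
wrist_force: [0.0, -0.5, -0.8]
finger_gap: 0.0206
grip_force: 59.0
```

```bash
python3 - <<'E'
from h import *
f=[]
for i in range(4): optics.get_image("top");f.append(bot.observe()["wrist_force"])
go(.444,-.0195,.1885)
print(np.mean(f,0).round(2),np.std(f,0).round(2))
E
```

```text
t 19.45 p [ 0.4438 -0.0191  0.1888] R [[-1.0, -0.001, -0.0], [-0.001, 1.0, 0.001], [0.0, 0.001, -1.0]] F [ 0.13  0.31 -0.4 ] gap 0.0208 grip 59.01634633541107 q [-0.04  0.15 -0.4   1.02  0.   -0.04]
need xyz mm [-0.2 -0.4  0.3]
[ 0.07  0.52 -0.17] [0.3  0.39 0.42]
```

The loop is closed with contact held throughout. Now a small overlap, then lift and go back to the front of the rack.

>>> jog_arm(
  steps=[
    [0,0,0,-0.2,3,0,1],
    [0,0,0,0,0,-10,1],
    [0,0,0,0,0,-30,1],
    [0,0,0,0,0,-30,1],
    [0,0,0,0,10,-10,1],
    [0,0,0,0,25,0,1],
    [0,0,0,0,36,0,1],
    [0,0,0,0,36,0,1],
    [0,0,0,0,36,0,1],
    [0,0,0,0,36,0,1],
    [0,0,0,0,36,0,1],
    [0,0,0,0,36,0,1],
  ],
)

```text
time: 20.65
tcp_pos: [0.4432, 0.2362, 0.2684]
orientation: [-0.0, 1.0, -0.0, -0.0]
wrist_force: [1.3, -1.4, -1.1]
finger_gap: 0.0206
grip_force: 59.0
```

>>> jog_arm(
  steps=[
    [0,0,0,0,36,0,1],
    [0,0,0,0,36,0,1],
    [0,0,0,0,25,0,1],
    [0,0,0,0,12,0,1],
    [0,0,0,0,0,0,1],
    [0,0,0,0,0,0,1],
    [0,0,0,0,0,0,1],
  ],
)

```text
time: 21.35
tcp_pos: [0.4437, 0.342, 0.2689]
orientation: [0.001, 1.0, -0.0, -0.0]
wrist_force: [0.1, 0.4, -1.3]
finger_gap: 0.0209
grip_force: 59.0
```

```bash
python3 - <<'E'
from h import *
go(.4444,.3435,.1745)
im=optics.get_image("top");w=cloud(im).reshape(-1,3)
from scipy.optimize import least_squares
def sel(P,c,r,z0,z1): return P[(np.hypot(P[:,0]-c[0],P[:,1]-c[1])<r)&(P[:,2]>z0)&(P[:,2]<z1)]
def circ(p): return least_squares(lambda q:np.hypot(p[:,0]-q[0],p[:,1]-q[1])-q[2],[*p[:,:2].mean(0),.05],loss='soft_l1',f_scale=.002).x.round(4),len(p)
print("tyre",circ(sel(w,(.493,-.02),.13,.058,.08)),"pot",circ(sel(w,(.509,-.324),.06,.078,.1)))
E
```

```text
t 21.35 p [0.4437 0.342  0.2689] R [[-1.0, 0.001, -0.0], [0.001, 1.0, -0.001], [0.0, -0.001, -1.0]] F [ 0.12  0.38 -1.26] gap 0.0209 grip 59.0091598033905 q [ 0.66  0.31  0.03  1.29 -0.    0.66]
need xyz mm [-0.7  1.6 94.4]
tyre (array([ 0.4991, -0.0196,  0.09  ]), 2470) pot (array([ 0.5144, -0.2989,  0.0434]), 186)
```

Tyre and pot are within 0.3 mm of where they started. I'll descend to the slot's entry height.

>>> jog_arm(
  steps=[
    [0,0,0,0,2,20,1],
    [0,0,0,0,0,30,1],
    [0,0,0,0,0,25,1],
    [0,0,0,0,0,13,1],
    [0,0,0,0,0,6,1],
    [0,0,0,0,0,0,1],
    [0,0,0,0,0,0,1],
  ],
)

```text
time: 22.1
tcp_pos: [0.4444, 0.3453, 0.1758]
orientation: [0.0, 1.0, 0.0, 0.001]
wrist_force: [0.0, 0.5, -0.8]
finger_gap: 0.0209
grip_force: 59.0
```

```bash
python3 - <<'E'
from h import *
go(.5314,.3315,.1745)
E
```

```text
t 22.1 p [0.4444 0.3453 0.1758] R [[-1.0, 0.0, 0.001], [0.0, 1.0, 0.001], [-0.001, 0.001, -1.0]] F [ 0.05  0.49 -0.81] gap 0.0209 grip 59.008870124816895 q [ 0.66  0.35 -0.15  1.06 -0.    0.66]
need xyz mm [-87.  -13.8   1.4]
```

>>> jog_arm(
  steps=[
    [0,0,0,0,-1.8,1,1],
    [0,0,0,-7,-1,0,1],
    [0,0,0,-14.5,-2,0,1],
    [0,0,0,-14.5,-2,0,1],
    [0,0,0,-14.5,-2,0,1],
    [0,0,0,-14.5,-2,0,1],
    [0,0,0,-14,-2,0,1],
    [0,0,0,-8,-1,0,1],
    [0,0,0,0,0,0,1],
    [0,0,0,0,0,0,1],
  ],
)

```text
time: 23.1
tcp_pos: [0.5306, 0.3314, 0.1735]
orientation: [0.0, 1.0, -0.0, -0.001]
wrist_force: [0.4, 0.4, -0.6]
finger_gap: 0.0208
grip_force: 59.0
```

```bash
python3 - <<'E'
from h import *
go(.5314,.3315,.1595)
im=optics.get_image("wrist");cv2.imwrite("pics/w5.png",cv2.resize(im["frame"][60:300,170:470,::-1],None,fx=2,fy=2))
E
```

```text
t 23.1 p [0.5306 0.3314 0.1735] R [[-1.0, 0.0, -0.001], [0.0, 1.0, -0.0], [0.001, -0.0, -1.0]] F [ 0.44  0.41 -0.56] gap 0.0208 grip 59.00961399078369 q [0.56 0.46 0.01 1.13 0.   0.56]
need xyz mm [-0.8  0.1 14. ]
```

View pics/w5.png

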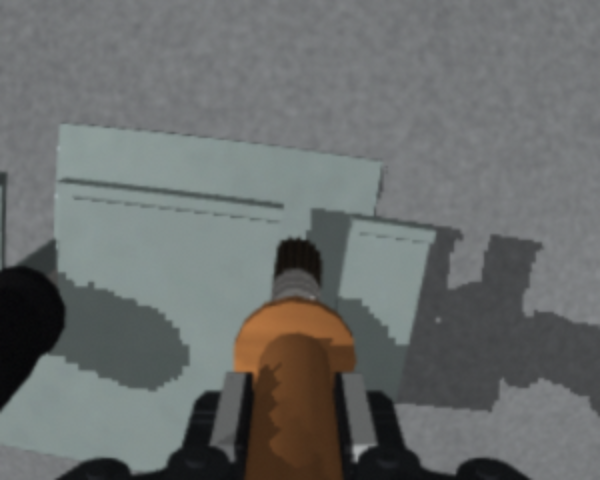

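The brush is back in the slot, with the ferrule and bristles visible below the collar at (298,270). I'll lower it onto the shelf.

>>> jog_arm(
  steps=[
    [0,0,0,-0.8,0,5,1],
    [0,0,0,0,0,5,1],
    [0,0,0,0,0,2,1],
    [0,0,0,0,0,1,1],
    [0,0,0,0,0,0,1],
    [0,0,0,0,0,0,1],
  ],
)

```text
time: 23.75
tcp_pos: [0.5317, 0.3316, 0.1609]
orientation: [-0.0, 1.0, 0.0, 0.0]
wrist_force: [0.5, -0.1, 0.7]
finger_gap: 0.0206
grip_force: 59.0
```

```bash
python3 - <<'E'
from h import *
f=[]
for i in range(4): optics.get_image("top");f.append(bot.observe()["wrist_force"])
go(.5314,.3315,.1595)
print(np.mean(f,0).round(2))
E
```

```text
t 23.95 p [0.5318 0.3316 0.161 ] R [[-1.0, -0.0, 0.0], [-0.0, 1.0, 0.0], [-0.0, 0.0, -1.0]] F [-0.47  0.85 -1.28] gap 0.0209 grip 59.00910258293152 q [ 0.56  0.47 -0.01  1.1  -0.    0.56]
need xyz mm [ 0.4 -0.1  1.5]
[ 0.07  0.7  -0.84]
```

>>> jog_arm(
  steps=[
    [0,0,0,0,0,1,1],
    [0,0,0,0,0,0.5,1],
    [0,0,0,0,0,0,1],
    [0,0,0,0,0,0,1],
  ],
)

```text
time: 24.35
tcp_pos: [0.5317, 0.3316, 0.1595]
orientation: [-0.0, 1.0, 0.0, 0.0]
wrist_force: [-0.6, -0.1, 0.3]
finger_gap: 0.0207
grip_force: 59.2
```

>>> jog_arm(
  steps=[
    [0,0,0,0,0,0,0.7],
    [0,0,0,0,0,0,0.6],
    [0,0,0,0,0,0,0.4],
    [0,0,0,0,0,0,0.2],
    [0,0,0,0,0,0,0],
    [0,0,0,0,0,0,0],
    [0,0,0,0,0,0,0],
    [0,0,0,0,0,0,0],
  ],
)

```text
time: 25.15
tcp_pos: [0.5316, 0.3316, 0.1593]
orientation: [-0.0, 1.0, -0.0, 0.0]
wrist_force: [-0.4, 0.3, -0.3]
finger_gap: 0.0851
grip_force: 0.0
```

```bash
python3 - <<'E'
from h import *
go(.5314,.3315,.1595)
E
```

```text
t 25.15 p [0.5316 0.3316 0.1593] R [[-1.0, -0.0, 0.0], [-0.0, 1.0, -0.0], [-0.0, -0.0, -1.0]] F [-0.41  0.29 -0.31] gap 0.0851 grip 0.0 q [ 0.56  0.47 -0.01  1.09 -0.    0.56]
need xyz mm [ 0.2 -0.1 -0.2]
```

>>> jog_arm(
  steps=[
    [0,0,0,0,0,-10,0],
    [0,0,0,0,0,-20,0],
    [0,0,0,0,0,-30,0],
    [0,0,0,0,0,-30,0],
    [0,0,0,0,0,-30,0],
    [0,0,0,0,0,-20,0],
    [0,0,0,25,0,0,0],
    [0,0,0,40,0,0,0],
    [0,0,0,40,0,0,0],
    [0,0,0,25,0,0,0],
    [0,0,0,0,0,0,0],
    [0,0,0,0,0,0,0],
  ],
)

```text
time: 26.35
tcp_pos: [0.4017, 0.3318, 0.3004]
orientation: [-0.001, 1.0, 0.001, 0.001]
wrist_force: [-0.6, -0.1, 0.0]
finger_gap: 0.0854
grip_force: 0.0
```

```bash
python3 - <<'E'
from h import *
go(.5314,.3315,.1595)
t=optics.get_image("top")["frame"][...,::-1];s=optics.get_image("scene")["frame"][...,::-1]
c=np.zeros((600,760,3),np.uint8);c[:300,:]=cv2.resize(t[110:310,100:480],(760,400))[:300];c[300:600,:450]=cv2.resize(s[150:250,390:540],(450,300))
cv2.imwrite("pics/e6.png",c)
E
```

```text
t 26.35 p [0.4017 0.3318 0.3004] R [[-1.0, -0.001, 0.002], [-0.001, 1.0, 0.001], [-0.002, 0.001, -1.0]] F [-0.63 -0.15  0.03] gap 0.0854 grip 0.0 q [ 0.69  0.23  0.    1.34 -0.    0.69]
need xyz mm [-129.4   -0.6  141.2]
```

View pics/e6.png

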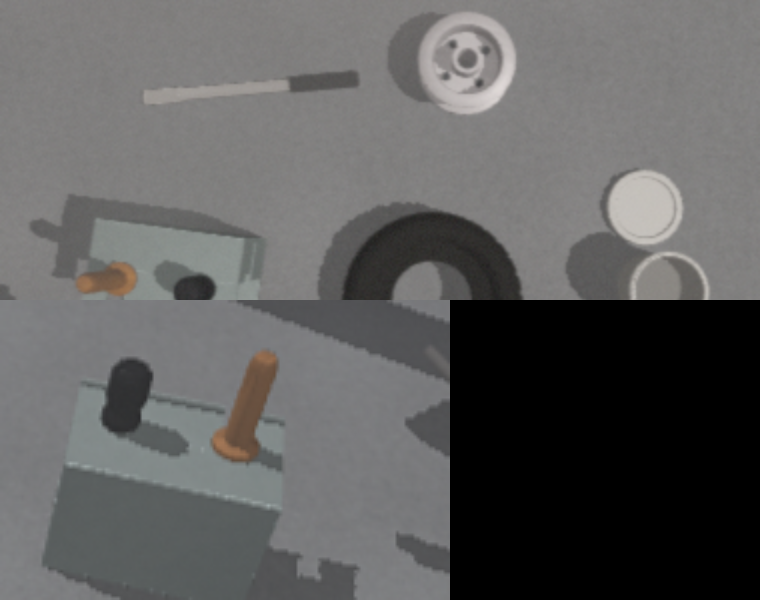

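The brush hangs upright in its own slot at (236,440), and everything else is where it was. Handing in.

```bash
python3 -c "
from h import *
print(bot.finish_job())"
```

```text
the job is handed in; nothing more can be done
None
```

The job is done and handed in at about 26 s: the brush was dipped to the pot floor, rubbed once clockwise round the bead at about 1 N (about 1.9 N briefly on first contact), and hung back in its own slot, with nothing else moved.

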